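Shut the two-leaf lid of the craft case so the edges lap

TASK

Shut the plywood craft case that has two lid leaves. Fully close the leaf with the rebated (stepped-down) edge first, while the other one still stands open, then close the leaf with the overlapping flange last, so that its flange laps over the rebate and both leaves lie flat.

Things in the scene. Friction and masses are not known exactly. Their poses are not given: they have to be found in the camera images.
- case: Open-topped plywood box, fixed, turned any way; 260 mm along its x, 240 along its y, 85 high. Origin: centre of its underside, on the table. Its lid: two leaves, 260 mm long (along x), 14 mm thick, standing open. Hinge lines along x at the rim (z = 85 mm): rebated leaf at y = -120 mm, flanged leaf at y = +120 mm. Shut, they lie flat on the rim, tops at z = 99 mm, meeting at y = 0.
- rebated_leaf (a joint): Rebated leaf's angle, rad: 0 shut (a stop), 1.57 upright, 1.8 most open. From the hinge line 14 mm thick out to 86 mm, then a 6 mm tongue to 119 mm, stepped down from the outer face; the inner face holds the hinge line. Stiff hinge: stays where left, 3 to 7 N at 75 mm to move, so push it right down. If the flanged leaf is shut first, this one stops on the flange at about 0.15.
- flanged_leaf (a joint): Flanged leaf's angle, rad: 0 shut (a stop), 1.57 upright, 1.8 most open. From the hinge line 14 mm thick out to 119 mm, then a flange, 6.5 mm thick and only 200 mm long (mid-edge), flush with the outer face, on to 149 mm, which laps over the other leaf's tongue when both are shut; the inner face holds the hinge line. Stiff hinge: stays where left, 3 to 7 N at 75 mm from the hinge to move.

How it is judged:
By the outcome, as a careful person would: the job done as asked, in the order asked, and still so for the second after the job is handed in, with the robot touching nothing.
It also fails if it takes over 45 s, if anything falls off the work surface, if the arm or the gripper's body presses on something with over 40 N, if the wrist force passes 120 N, or if a joint passes its speed limit or range.

ROBOT

A 6-joint arm with a two-finger parallel gripper is mounted at the origin on the work surface. World frame = base frame: x ahead of the robot, y to its left, z up, the work surface at z = 0. Lengths are in m, angles in rad, forces in N, time in s.
With the tool pointing down it reaches from about 0.425 to 0.925 m from the base axis. Payload 12.5 kg.
Tool frame: the origin (TCP) lies at the very end of the fingers, on their centre line; the grasp point (between the pads) lies 19 mm behind it; z points along the fingers, y is the line along which they close (so a half turn about z gives the same grasp; the last joint's range is limited). The gripper opens to 85 mm and grips with 20 to 120 N. Pads are 22 mm wide; open, the fingers measure 114 mm over their backs; the gripper's body (76 mm by 85 mm) begins 54 mm behind the grasp point. The pads swing forward as they close: fully open they stand 13 mm farther back than shut.
Start: joints at [1.19, 0.491, 1.559, -0, 1.092, -0.106], TCP at [0.17, 0.602, 0.231] pointing down, gripper open.
Joint ranges: [-3.1, 3.1], [-0.84, 2.19], [0.05, 2.79], [-1.13, 4.28], [0.06, 2.93], [-2.69, 2.69]. Speed limits (rad/s): [2.22, 2.22, 2.79, 3.14, 3.14, 3.14].

INTERFACE

Orientations are given as [roll, pitch, yaw] about the fixed x, y, z axes, in that order (R = Rz(yaw) Ry(pitch) Rx(roll)).
In Python, from workcell import r gives the robot as it stands. The module is installed in compiled form; this text tells all that it offers.
- The arm moves only by the tool step_arm, never from a script. Its argument "deltas" is a list of rows, each an object of numbers: "dx", "dy", "dz": the shift along the tool's x, y, z scaled (see below); "wx", "wy", "wz": the turn, a rotation vector about the tool's x, y, z scaled (see below). In form: [{"dx": .., "dy": .., "dz": .., "wx": .., "wy": .., "wz": ..}, ...]. A call has 1 to 20 rows; each row is the pose to reach, as a shift and turn from the pose commanded when the call began, along the tool's axes at that moment; what a row does not reach only later rows make up. The controller multiplies each number of a shift by 150 mm and each number of a turn by 30 degrees. A row lasts 1/10 s, in which the tool goes at most 50 mm and 8.59 degrees, less where a joint would pass 70% of its speed; a pose out of reach is approached as far as the arm can. A call with a number of a shift or a turn outside -1 to 1 is refused whole. A call with a gripper value outside its range is refused whole. "grip" is the closure, from 0 (fully open) to 1 (shut), set as the call begins (left out, the last holds). The fingers move at their own pace and stop on an object; "grip_force" is the grip in N (left out, the last holds). Time passes only in rows, so rows that repeat a pose let the fingers close. It gives the time, the measured TCP pose, the force, the opening and the grip force at its end, in the units of the state.
- r.sense(): the state, without advancing time (a new reading comes with each control period).
- r.read_camera(name): name is "side" or "top" or "wrist"; returns a dict with "image" (420x560x3 uint8, red, green, blue), "fov_y" (degrees; the focal length in pixels is half the picture's height over the tangent of half this angle, whatever the lens; pixels are square), "cx", "cy" (the principal point, pixels), "xyz" and "rotation" of the camera in the world; the wrist camera has in their place "mount" (4x4, takes a point from camera to tool coordinates, whose origin is the TCP and whose axes are the flange's). Camera axes: x right, y down, z forward; pixel columns grow to the right and rows downward; lengths in m; the calibration is good to about 2 mm. A picture is of the moment at which its call begins: read the wrist's pose just before it. There is no depth.
- r.sign_off(): hands the job in; it is judged then, once.
The state is a dict: "t": time; "joints": joint angles; "dq": joint speeds; "tau": joint torques, N m; "tcp_pos": TCP position; "tool_rot": TCP orientation; "ft_force": force on the tool from outside, world axes, zero at the start; "ft_torque": the same for the moment, N m; "grip_width": finger opening in m; "gripper_force": force on a finger pad.
Only numpy, scipy, OpenCV 4.12 (cv2) and the standard library are available. Lean on these libraries where they do the work, as an engineer would, in place of code of your own. Each camera call takes 0.05 s, during which the arm holds its last target. There are 200 camera calls.

## Working session

There is one attempt and no reset: what is moved stays moved. The work goes in short steps, Python scripts to look and compute and a tool call to move; the robot and the scene stay as the last step left them, time stands still between calls to the robot, and variables do not carry over. Pictures are saved under pics/ and viewed, at most 10 in all, crops included, and the job is handed in when it is done.

Besides the shell and the picture viewer there is one more tool, called after ">>>" as name(argument=value, ...) on one line, values as JSON. step_arm: Moves the arm, as the interface text tells. Its arguments: {"type":"object","properties":{"deltas":{"type":"array"},"grip":{"type":"number"},"grip_force":{"type":"number"}},"required":["deltas"]}

```bash
mkdir -p pics
python3 - <<'E'
from workcell import r
import cv2,numpy as np
s=r.sense();print(s['t'],s['tcp_pos'],s['tool_rot'])
for n in("top","side"):
    c=r.read_camera(n);cv2.imwrite(f"pics/{n}0.png",c["image"][:,:,::-1]);print(n,c["fov_y"],c["cx"],c["cy"],np.round(c["xyz"],4).tolist(),np.round(c["rotation"],4).tolist())
E
```

```text
0.0 [0.16946633 0.60134318 0.2307353 ] [-3.14049861e+00 -1.30151198e-04  2.86682017e+00]
top 44.65343810526533 271.87798054130303 206.82272967038767 [0.4307, 0.0165, 0.931] [-2.9591, 0.0327, -1.5926]
side 56.85380186911992 279.59406154670893 205.49018718653514 [0.2251, 0.3938, 0.498] [-2.2461, 0.0126, -2.3764]
```

View pics/top0.png

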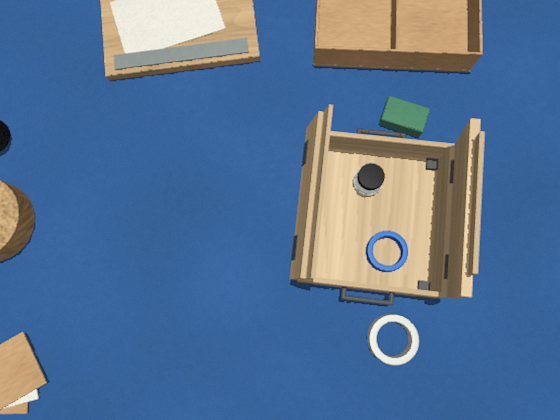

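View pics/side0.png

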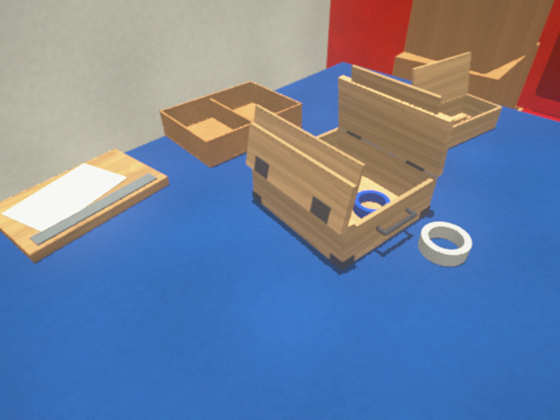

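The top view shows the case with its leaves at the left (+y, cols 295-330) and the right (-y, cols 440-483). The side view suggests the far (-y) leaf carries the shorter flange strip. I'll zoom in to confirm.

Run:
```python
import cv2,numpy as np
a=cv2.imread("pics/top0.png")[95:310,280:495];b=cv2.imread("pics/side0.png")[55:275,240:460]
cv2.imwrite("pics/z.png",np.hstack([cv2.resize(a,(400,400),interpolation=cv2.INTER_CUBIC),cv2.resize(b,(400,400),interpolation=cv2.INTER_CUBIC)]))
```

```text
(no output)
```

View pics/z.png

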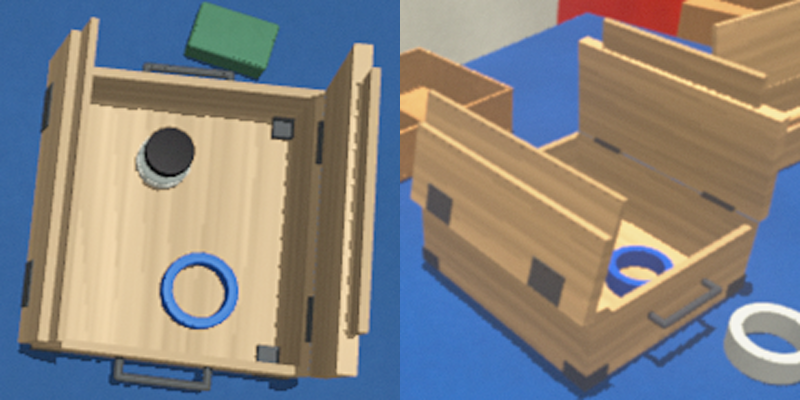

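The zoom settles it. The left (+y) leaf has a full-length thin tongue, so it is the rebated one. The right (-y) leaf has the short flange on its outer face. Next I'll measure the geometry.

```bash
cat > h.py <<'E'
import numpy as np
from scipy.spatial.transform import Rotation as R
class Cam:
    def __init__(s,fov,cx,cy,xyz,rpy):
        s.f=210/np.tan(np.radians(fov/2));s.c=(cx,cy);s.o=np.array(xyz);s.R=R.from_euler('xyz',rpy).as_matrix()
    def z(s,p,z):
        d=s.R@[(p[0]-s.c[0])/s.f,(p[1]-s.c[1])/s.f,1];return s.o+d*(z-s.o[2])/d[2]
    def px(s,P):
        q=s.R.T@(np.array(P)-s.o);return q[:2]/q[2]*s.f+s.c
top=Cam(44.65343810526533,271.878,206.823,[0.4307,0.0165,0.931],[-2.9591,0.0327,-1.5926])
side=Cam(56.85380186911992,279.594,205.490,[0.2251,0.3938,0.498],[-2.2461,0.0126,-2.3764])
Zt=lambda x,y:(280+x*215/400,95+y*215/400)
Zs=lambda x,y:(240+(x-400)*.55,55+y*.55)
E
python3 - <<'E'
from h import *
A=top.z(Zt(297,377),.085);B=top.z(Zt(325,92),.085)
print('flhinge',A,B,np.linalg.norm(A-B),np.arctan2(*(B-A)[1::-1]))
# front rim outer edge near & far edge
print('rimL',top.z(Zt(52,350),.085),'farL',top.z(Zt(92,70),.085))
for n,p in dict(inB=(360,44),inA=(338,375),flB=(380,68),flA=(367,333)).items():
    for z in(.19,.205,.22,.235):print(n,z,top.z(Zt(*p),z).round(4))
print('L tip inner far',[top.z(Zt(98,18),z).round(3) for z in(.17,.19,.204)],'near',[top.z(Zt(58,340),z).round(3) for z in(.17,.19,.204)])
# side-camera check
print('side base corner',side.z(Zs(585,390),0),side.z(Zs(425,258),0), side.z(Zs(750,285),0))
E
```

```text
flhinge [ 0.43103629 -0.22659989  0.085     ] [ 0.68669756 -0.27266239  0.085     ] 0.259777664663146 -0.17825763104601963
rimL [ 0.45904793 -0.01544014  0.085     ] farL [ 0.71468062 -0.0612827   0.085     ]
inB 0.19 [ 0.6943 -0.2682  0.19  ]
inB 0.205 [ 0.6889 -0.2624  0.205 ]
inB 0.22 [ 0.6836 -0.2566  0.22  ]
inB 0.235 [ 0.6783 -0.2509  0.235 ]
inA 0.19 [ 0.4318 -0.2273  0.19  ]
inA 0.205 [ 0.4318 -0.2224  0.205 ]
inA 0.22 [ 0.4318 -0.2175  0.22  ]
inA 0.235 [ 0.4317 -0.2125  0.235 ]
flB 0.19 [ 0.6735 -0.2821  0.19  ]
flB 0.205 [ 0.6686 -0.2761  0.205 ]
flB 0.22 [ 0.6637 -0.2701  0.22  ]
flB 0.235 [ 0.6588 -0.264   0.235 ]
flA 0.19 [ 0.4629 -0.252   0.19  ]
flA 0.205 [ 0.4622 -0.2466  0.205 ]
flA 0.22 [ 0.4616 -0.2411  0.22  ]
flA 0.235 [ 0.4609 -0.2357  0.235 ]
L tip inner far [array([ 0.732, -0.06 ,  0.17 ]), array([ 0.724, -0.058,  0.19 ]), array([ 0.718, -0.057,  0.204])] near [array([ 0.464, -0.017,  0.17 ]), array([ 0.463, -0.016,  0.19 ]), array([ 0.462, -0.016,  0.204])]
side base corner [0.46261488 0.0031452  0.        ] [ 7.20503900e-01 -3.40663451e-02  5.55111512e-17] [ 0.42286459 -0.24403442  0.        ]
```

>>> step_arm(deltas=[{"dx": -0.2,"dy": -0.2,"wz": -0.23},{"dx": -0.4,"dy": -0.4,"wz": -0.23},{"dx": -0.6,"dy": -0.6,"wz": -0.23},{"dx": -0.8,"dy": -0.8,"wz": -0.23},{"dx": -0.8,"dy": -0.8,"wz": -0.23}], grip=1)

```text
$.deltas[0]: bad value
```

```bash
cat > w.py <<'E'
from workcell import r
from h import *
C=np.array([.575,-.133]);u=np.array([.988,-.154]);n=np.array([.154,.988])
def st():
    s=r.sense();p=s['tcp_pos'];d=p[:2]-C;F=s['ft_force']
    print('t',s['t'],'u %.3f n %.3f z %.4f'%(d@u,d@n,p[2]),'rpy',np.round(s['tool_rot'],3),'Fu %.1f Fn %.1f Fz %.1f'%(F[:2]@u,F[:2]@n,F[2]),'w',s['grip_width'])
if __name__=='__main__':st()
E
python3 w.py
```

```text
t 0.1 u -0.514 n 0.663 z 0.2308 rpy [-3.141 -0.     2.867] Fu 0.5 Fn -0.1 Fz 0.1 w 0.085232740538507
```

>>> step_arm(deltas=[{"dx": -0.2,"dy": -0.2,"dz": 0,"wx": 0,"wy": 0,"wz": -0.23},{"dx": -0.4,"dy": -0.4,"dz": 0,"wx": 0,"wy": 0,"wz": -0.23},{"dx": -0.6,"dy": -0.6,"dz": 0,"wx": 0,"wy": 0,"wz": -0.23},{"dx": -0.8,"dy": -0.8,"dz": 0,"wx": 0,"wy": 0,"wz": -0.23},{"dx": -0.8,"dy": -0.8,"dz": 0,"wx": 0,"wy": 0,"wz": -0.23}], grip=1)

```text
t: 0.6
tcp_pos: [0.2539, 0.4502, 0.2313]
tool_rot: [-3.14, -0.0, 2.984]
ft_force: [-0.4, 0.7, 0.8]
grip_width: 0.0121
gripper_force: 0.0
```

```bash
python3 w.py
```

```text
t 0.6 u -0.407 n 0.527 z 0.2313 rpy [-3.14  -0.     2.984] Fu -0.5 Fn 0.7 Fz 0.8 w 0.01214749107423027
```

>>> step_arm(deltas=[{"dx": -0.25,"dy": -0.2,"dz": 0,"wx": 0,"wy": 0,"wz": 0},{"dx": -0.5,"dy": -0.4,"dz": 0,"wx": 0,"wy": 0,"wz": 0},{"dx": -0.75,"dy": -0.6,"dz": 0,"wx": 0,"wy": 0,"wz": 0},{"dx": -0.9,"dy": -0.77,"dz": 0,"wx": 0,"wy": 0,"wz": 0}])

```text
t: 1.0
tcp_pos: [0.3698, 0.3172, 0.2312]
tool_rot: [3.141, 0.0, 2.987]
ft_force: [0.8, -0.4, -0.8]
grip_width: -0.0001
gripper_force: 0.0
```

>>> step_arm(deltas=[{"dx": -0.25,"dy": -0.2,"dz": 0,"wx": 0,"wy": 0,"wz": 0},{"dx": -0.5,"dy": -0.4,"dz": 0,"wx": 0,"wy": 0,"wz": 0},{"dx": -0.75,"dy": -0.6,"dz": 0,"wx": 0,"wy": 0,"wz": 0},{"dx": -0.9,"dy": -0.77,"dz": 0,"wx": 0,"wy": 0,"wz": 0}])

```text
t: 1.4
tcp_pos: [0.4857, 0.1821, 0.2311]
tool_rot: [3.141, 0.0, 2.986]
ft_force: [-0.0, 1.0, -0.5]
grip_width: -0.0001
gripper_force: 0.0
```

>>> step_arm(deltas=[{"dx": -0.25,"dy": -0.2,"dz": 0,"wx": 0,"wy": 0,"wz": 0},{"dx": -0.5,"dy": -0.4,"dz": 0,"wx": 0,"wy": 0,"wz": 0},{"dx": -0.75,"dy": -0.6,"dz": 0,"wx": 0,"wy": 0,"wz": 0},{"dx": -0.9,"dy": -0.77,"dz": 0,"wx": 0,"wy": 0,"wz": 0},{"dx": -0.9,"dy": -0.77,"dz": 0,"wx": 0,"wy": 0,"wz": 0}])

```text
t: 1.9
tcp_pos: [0.6014, 0.0459, 0.2304]
tool_rot: [-3.141, -0.0, 2.984]
ft_force: [-0.8, 0.6, -0.2]
grip_width: 0.0003
gripper_force: 0.0
```

```bash
python3 w.py
python3 - <<'E'
from workcell import r
import cv2
cv2.imwrite("pics/s1.png",r.read_camera("side")["image"][:,:,::-1])
E
```

```text
t 1.9 u -0.001 n 0.181 z 0.2304 rpy [-3.141 -0.     2.984] Fu -0.9 Fn 0.5 Fz -0.2 w 0.0003191930888917626
```

View pics/s1.png

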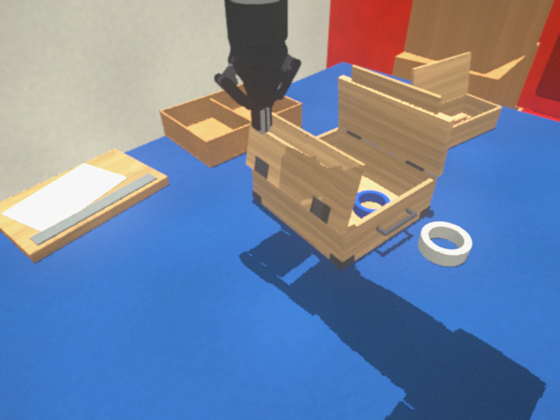

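The closed fingers at about (262,130) are outside the rebated leaf, at mid-length and clear of it. Next I descend and approach its outer face.

>>> step_arm(deltas=[{"dx": 0,"dy": 0,"dz": 0.25,"wx": 0,"wy": 0,"wz": 0},{"dx": 0,"dy": 0,"dz": 0.46,"wx": 0,"wy": 0,"wz": 0},{"dx": 0,"dy": -0.15,"dz": 0.46,"wx": 0,"wy": 0,"wz": 0},{"dx": 0,"dy": -0.27,"dz": 0.46,"wx": 0,"wy": 0,"wz": 0},{"dx": 0,"dy": -0.27,"dz": 0.46,"wx": 0,"wy": 0,"wz": 0}])

```text
t: 2.45
tcp_pos: [0.5926, 0.0087, 0.1621]
tool_rot: [-3.142, -0.001, 2.987]
ft_force: [0.5, 0.5, -0.2]
grip_width: -0.0001
gripper_force: 0.0
```

```bash
python3 w.py
```

```text
t 2.45 u -0.004 n 0.143 z 0.1621 rpy [-3.142e+00 -1.000e-03  2.987e+00] Fu 0.4 Fn 0.6 Fz -0.2 w -0.00010247975088464002
```

>>> step_arm(deltas=[{"dx": 0,"dy": -0.05,"dz": 0,"wx": 0,"wy": 0,"wz": 0},{"dx": 0,"dy": -0.14,"dz": 0.01,"wx": 0,"wy": 0,"wz": 0},{"dx": 0,"dy": -0.19,"dz": 0.025,"wx": 0,"wy": 0,"wz": 0},{"dx": 0,"dy": -0.24,"dz": 0.04,"wx": 0,"wy": 0,"wz": 0},{"dx": 0,"dy": -0.31,"dz": 0.08,"wx": 0,"wy": 0,"wz": 0},{"dx": 0,"dy": -0.37,"dz": 0.12,"wx": 0,"wy": 0,"wz": 0}])

```text
t: 3.05
tcp_pos: [0.5849, -0.0468, 0.1445]
tool_rot: [-3.142, 0.001, 2.987]
ft_force: [0.0, 0.7, 5.7]
grip_width: -0.0004
gripper_force: 2.6
```

```bash
python3 w.py;  python3 - <<'E'
from workcell import r
import cv2
cv2.imwrite("pics/s2.png",r.read_camera("side")["image"][:,:,::-1])
E
```

```text
t 3.05 u -0.003 n 0.087 z 0.1445 rpy [-3.142e+00  1.000e-03  2.987e+00] Fu -0.1 Fn 0.7 Fz 5.7 w -0.0004104239849301938
```

View pics/s2.png

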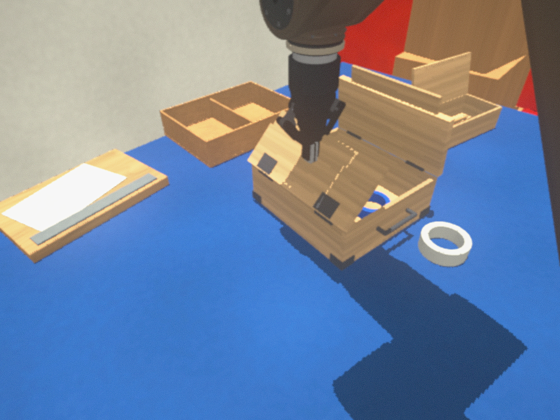

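The leaf has turned down to about 0.7 rad, with the fingertips on its outer face at (312,155). I'll continue the arc.

>>> step_arm(deltas=[{"dx": 0,"dy": -0.06,"dz": 0.06,"wx": 0,"wy": 0,"wz": 0},{"dx": 0,"dy": -0.105,"dz": 0.115,"wx": 0,"wy": 0,"wz": 0},{"dx": 0,"dy": -0.13,"dz": 0.16,"wx": 0,"wy": 0,"wz": 0},{"dx": 0,"dy": -0.155,"dz": 0.205,"wx": 0,"wy": 0,"wz": 0},{"dx": 0,"dy": -0.17,"dz": 0.255,"wx": 0,"wy": 0,"wz": 0},{"dx": 0,"dy": -0.18,"dz": 0.28,"wx": 0,"wy": 0,"wz": 0},{"dx": 0,"dy": -0.18,"dz": 0.3,"wx": 0,"wy": 0,"wz": 0},{"dx": 0,"dy": -0.18,"dz": 0.3,"wx": 0,"wy": 0,"wz": 0}])

```text
t: 3.9
tcp_pos: [0.5803, -0.0726, 0.0991]
tool_rot: [3.142, -0.001, 2.987]
ft_force: [0.6, -2.6, 2.4]
grip_width: 0.0002
gripper_force: 1.4
```

```bash
python3 w.py
```

```text
t 3.9 u -0.004 n 0.060 z 0.0991 rpy [ 3.142e+00 -1.000e-03  2.987e+00] Fu 1.0 Fn -2.5 Fz 2.4 w 0.0001888020086412176
```

>>> step_arm(deltas=[{"dx": 0,"dy": 0,"dz": 0.01,"wx": 0,"wy": 0,"wz": 0},{"dx": 0,"dy": 0,"dz": 0.02,"wx": 0,"wy": 0,"wz": 0},{"dx": 0,"dy": 0,"dz": 0.02,"wx": 0,"wy": 0,"wz": 0}])

```text
t: 4.2
tcp_pos: [0.5804, -0.0726, 0.0988]
tool_rot: [-3.141, 0.001, 2.988]
ft_force: [-10.3, -1.7, 33.0]
grip_width: -0.0001
gripper_force: 16.3
```

The rebated leaf is hard on its stop: 33 N, with the tip at z=0.0988. Next I lift and cross over the flanged leaf.

>>> step_arm(deltas=[{"dx": 0,"dy": 0,"dz": -0.3,"wx": 0,"wy": 0,"wz": 0},{"dx": 0,"dy": 0,"dz": -0.6,"wx": 0,"wy": 0,"wz": 0},{"dx": 0,"dy": 0,"dz": -0.9,"wx": 0,"wy": 0,"wz": 0},{"dx": 0,"dy": 0,"dz": -1,"wx": 0,"wy": 0,"wz": 0}])

```text
t: 4.6
tcp_pos: [0.5812, -0.0724, 0.2505]
tool_rot: [-3.142, 0.005, 2.988]
ft_force: [-0.2, 0.3, -0.9]
grip_width: 0.0001
gripper_force: 0.0
```

>>> step_arm(deltas=[{"dx": 0,"dy": 0,"dz": -0.3,"wx": 0,"wy": 0,"wz": 0},{"dx": 0,"dy": -0.3,"dz": -0.3,"wx": 0,"wy": 0,"wz": 0},{"dx": 0,"dy": -0.6,"dz": -0.3,"wx": 0,"wy": 0,"wz": 0},{"dx": 0,"dy": -0.9,"dz": -0.3,"wx": 0,"wy": 0,"wz": 0}])

```text
t: 5.0
tcp_pos: [0.5592, -0.2067, 0.2912]
tool_rot: [3.141, -0.0, 2.989]
ft_force: [1.3, 0.5, 0.1]
grip_width: -0.0
gripper_force: 0.0
```

>>> step_arm(deltas=[{"dx": 0,"dy": -0.3,"dz": 0,"wx": 0,"wy": 0,"wz": 0},{"dx": 0,"dy": -0.6,"dz": 0,"wx": 0,"wy": 0,"wz": 0},{"dx": 0,"dy": -0.85,"dz": 0,"wx": 0,"wy": 0,"wz": 0},{"dx": 0,"dy": -0.85,"dz": 0,"wx": 0,"wy": 0,"wz": 0}])

```text
t: 5.4
tcp_pos: [0.539, -0.3356, 0.29]
tool_rot: [3.141, -0.002, 2.984]
ft_force: [0.8, -0.3, 0.7]
grip_width: -0.0003
gripper_force: 0.0
```

```bash
python3 w.py;  python3 - <<'E'
from workcell import r
import cv2,numpy as np
a=r.read_camera("side")["image"][:,:,::-1];b=r.read_camera("top")["image"][:,:,::-1]
cv2.imwrite("pics/s3.png",np.hstack([cv2.resize(a[0:300,150:500],(400,343)),cv2.resize(b[60:360,200:550],(400,343))]))
E
```

```text
t 5.4 u -0.004 n -0.206 z 0.2900 rpy [ 3.141e+00 -2.000e-03  2.984e+00] Fu 0.9 Fn -0.2 Fz 0.7 w -0.00029097120085820003
```

View pics/s3.png

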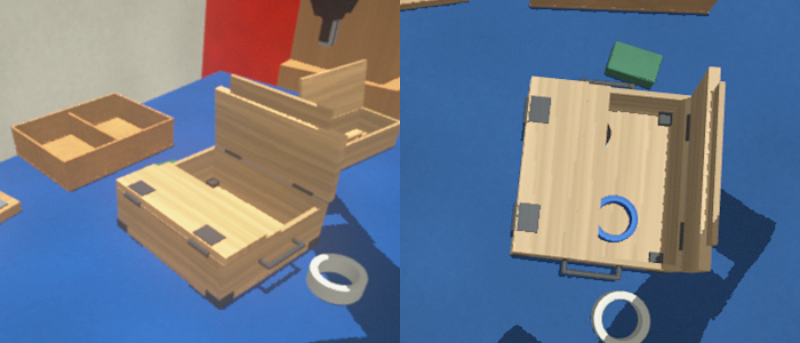

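Run:
```python
from w import *
for p in((519,107),(498,110),(443,142),(500,98)):
    for z in(0,.05,.08):
        q=side.z(p,z);d=q[:2]-C;print(p,z,q.round(3),'u %.3f n %.3f'%(d@u,d@n))
print(top.z((560,100),0),top.z((560,250),0))
print(side.px([.539,-.3356,.29]))
```

```text
(519, 107) 0 [ 0.465 -0.868  0.   ] u 0.004 n -0.743
(519, 107) 0.05 [ 0.441 -0.741  0.05 ] u -0.039 n -0.621
(519, 107) 0.08 [ 0.426 -0.665  0.08 ] u -0.065 n -0.548
(498, 110) 0 [ 0.503 -0.806  0.   ] u 0.032 n -0.676
(498, 110) 0.05 [ 0.475 -0.685  0.05 ] u -0.014 n -0.561
(498, 110) 0.08 [ 0.458 -0.613  0.08 ] u -0.042 n -0.492
(443, 142) 0 [ 0.534 -0.522  0.   ] u 0.020 n -0.390
(443, 142) 0.05 [ 0.503 -0.43   0.05 ] u -0.025 n -0.304
(443, 142) 0.08 [ 0.485 -0.375  0.08 ] u -0.052 n -0.253
(500, 98) 0 [ 0.53  -0.896  0.   ] u 0.073 n -0.761
(500, 98) 0.05 [ 0.499 -0.767  0.05 ] u 0.023 n -0.638
(500, 98) 0.08 [ 0.481 -0.689  0.08 ] u -0.007 n -0.564
[ 0.79330071 -0.50586746  0.        ] [ 0.51024353 -0.47117465  0.        ]
[433.77691438  38.2877665 ]
```

The views show the rebated leaf flat on the rim and the flanged leaf still up. The neighbouring box is well clear, at n<-0.39. Next I approach the flanged leaf's outer face.

>>> step_arm(deltas=[{"dx": 0,"dy": 0,"dz": 0.3,"wx": 0,"wy": 0,"wz": 0},{"dx": 0,"dy": 0,"dz": 0.59,"wx": 0,"wy": 0,"wz": 0},{"dx": 0,"dy": 0.2,"dz": 0.59,"wx": 0,"wy": 0,"wz": 0},{"dx": 0,"dy": 0.37,"dz": 0.59,"wx": 0,"wy": 0,"wz": 0},{"dx": 0,"dy": 0.37,"dz": 0.59,"wx": 0,"wy": 0,"wz": 0}])

```text
t: 6.0
tcp_pos: [0.5491, -0.2732, 0.2025]
tool_rot: [3.14, -0.001, 2.991]
ft_force: [-0.5, -0.3, -0.5]
grip_width: -0.0001
gripper_force: 0.0
```

```bash
python3 w.py
```

```text
t 6.0 u -0.004 n -0.142 z 0.2025 rpy [ 3.140e+00 -1.000e-03  2.991e+00] Fu -0.4 Fn -0.4 Fz -0.5 w -0.00010315971984891106
```

>>> step_arm(deltas=[{"dx": 0,"dy": 0.08,"dz": 0,"wx": 0,"wy": 0,"wz": 0},{"dx": 0,"dy": 0.18,"dz": 0.01,"wx": 0,"wy": 0,"wz": 0},{"dx": 0,"dy": 0.25,"dz": 0.03,"wx": 0,"wy": 0,"wz": 0},{"dx": 0,"dy": 0.33,"dz": 0.05,"wx": 0,"wy": 0,"wz": 0},{"dx": 0,"dy": 0.44,"dz": 0.1,"wx": 0,"wy": 0,"wz": 0},{"dx": 0,"dy": 0.53,"dz": 0.16,"wx": 0,"wy": 0,"wz": 0},{"dx": 0,"dy": 0.62,"dz": 0.24,"wx": 0,"wy": 0,"wz": 0}])

```text
t: 6.7
tcp_pos: [0.5633, -0.184, 0.1662]
tool_rot: [3.141, 0.001, 2.987]
ft_force: [0.2, -0.3, 4.0]
grip_width: 0.0
gripper_force: 1.6
```

```bash
python3 w.py
```

```text
t 6.7 u -0.004 n -0.052 z 0.1662 rpy [3.141e+00 1.000e-03 2.987e+00] Fu 0.3 Fn -0.2 Fz 4.0 w 1.3390365760074343e-05
```

>>> step_arm(deltas=[{"dx": 0,"dy": 0.075,"dz": 0.09,"wx": 0,"wy": 0,"wz": 0},{"dx": 0,"dy": 0.115,"dz": 0.155,"wx": 0,"wy": 0,"wz": 0},{"dx": 0,"dy": 0.15,"dz": 0.225,"wx": 0,"wy": 0,"wz": 0},{"dx": 0,"dy": 0.18,"dz": 0.295,"wx": 0,"wy": 0,"wz": 0},{"dx": 0,"dy": 0.2,"dz": 0.37,"wx": 0,"wy": 0,"wz": 0},{"dx": 0,"dy": 0.21,"dz": 0.415,"wx": 0,"wy": 0,"wz": 0},{"dx": 0,"dy": 0.21,"dz": 0.44,"wx": 0,"wy": 0,"wz": 0},{"dx": 0,"dy": 0.21,"dz": 0.45,"wx": 0,"wy": 0,"wz": 0},{"dx": 0,"dy": 0.21,"dz": 0.45,"wx": 0,"wy": 0,"wz": 0}])

```text
t: 7.6
tcp_pos: [0.5678, -0.1545, 0.0993]
tool_rot: [-3.142, 0.0, 2.987]
ft_force: [-0.4, -0.7, -0.2]
grip_width: -0.0001
gripper_force: 0.0
```

```bash
python3 w.py
```

```text
t 7.6 u -0.004 n -0.022 z 0.0993 rpy [-3.142  0.     2.987] Fu -0.3 Fn -0.8 Fz -0.2 w -7.015947125812647e-05
```

>>> step_arm(deltas=[{"dx": 0,"dy": 0,"dz": 0.01,"wx": 0,"wy": 0,"wz": 0},{"dx": 0,"dy": 0,"dz": 0.02,"wx": 0,"wy": 0,"wz": 0},{"dx": 0,"dy": 0,"dz": 0.02,"wx": 0,"wy": 0,"wz": 0}])

```text
t: 7.9
tcp_pos: [0.568, -0.1546, 0.0987]
tool_rot: [-3.141, 0.002, 2.987]
ft_force: [-7.6, 3.0, 24.8]
grip_width: 0.0003
gripper_force: 12.4
```

>>> step_arm(deltas=[{"dx": 0,"dy": 0,"dz": -0.3,"wx": 0,"wy": 0,"wz": 0},{"dx": 0,"dy": 0,"dz": -0.6,"wx": 0,"wy": 0,"wz": 0},{"dx": 0,"dy": 0,"dz": -0.9,"wx": 0,"wy": 0,"wz": 0},{"dx": 0,"dy": 0,"dz": -1,"wx": 0,"wy": 0,"wz": 0},{"dx": 0,"dy": 0,"dz": -1,"wx": 0,"wy": 0,"wz": 0}])

```text
t: 8.4
tcp_pos: [0.5685, -0.1548, 0.249]
tool_rot: [-3.14, 0.005, 2.987]
ft_force: [-0.4, -0.8, -0.4]
grip_width: 0.0002
gripper_force: 0.0
```

```bash
python3 w.py;  python3 - <<'E'
from workcell import r
import cv2,numpy as np
a=r.read_camera("side")["image"][:,:,::-1]
cv2.imwrite("pics/s4.png",cv2.resize(a[90:290,220:470],(750,600),interpolation=cv2.INTER_CUBIC))
E
```

```text
t 8.4 u -0.003 n -0.023 z 0.2490 rpy [-3.14   0.005  2.987] Fu -0.3 Fn -0.9 Fz -0.4 w 0.00019354490606917106
```

View pics/s4.png

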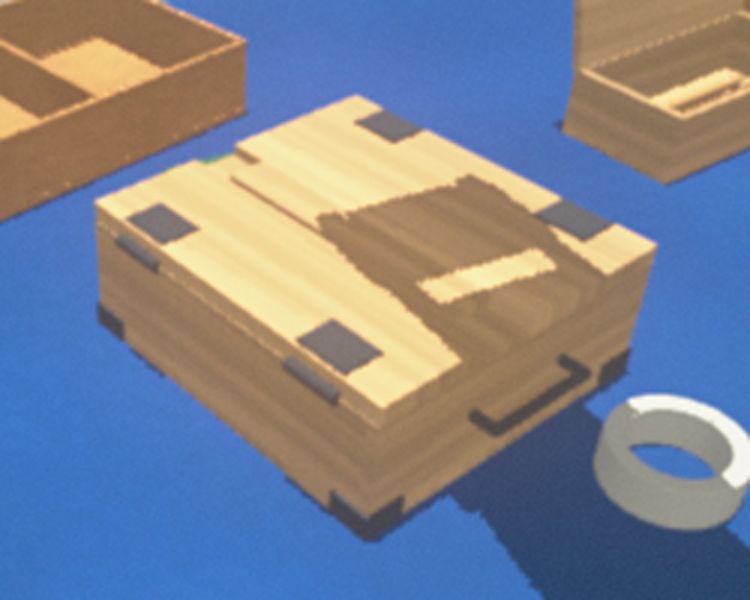

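Both leaves lie flat, with the flange lapping the rebate; the seam runs from about (232,180). The gripper is clear.

```bash
python3 -c "
from workcell import r
print(r.sign_off())"
```

```text
the job is handed in; nothing more can be done
None
```

The case is shut and handed in at about 8.5 s on the robot's clock: rebated leaf closed first, flanged leaf last, both lying flat in the final side view, highest force about 35 N while pressing with the fingertips.

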